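# Clear the jammed slicer chute

## Robot

A 7-joint arm with a two-finger parallel gripper is mounted at the origin on the work surface. World frame = base frame: x ahead of the robot, y to its left, z up, the work surface at z = 0. Lengths are in m, angles in rad, forces in N, time in s.
With the tool pointing down it reaches from about 0.4 to 0.875 m from the base axis. Payload 19.3 kg.
Tool frame: the origin (TCP) lies at the very end of the fingers, on their centre line; the grasp point (between the pads) lies 19 mm behind it; z points along the fingers, y is the line along which they close (so a half turn about z gives the same grasp; the last joint's range is limited). The gripper opens to 85 mm and grips with 20 to 120 N. Pads are 22 mm wide; open, the fingers measure 114 mm over their backs; the gripper's body (76 mm by 85 mm) begins 54 mm behind the grasp point. The pads swing forward as they close: fully open they stand 13 mm farther back than shut.
Start: joints at [-1.171, 0.521, -0.036, 1.599, 0.021, 1.021, -0.113], TCP at [0.283, 0.557, 0.207] pointing down, gripper open.
Joint ranges: [-2.91, 2.91], [-0.3, 2.13], [-1.5, 1.42], [0.17, 2.43], [-1.26, 4.41], [0.16, 1.93], [-2.52, 2.52]. Speed limits (rad/s): [1.89, 1.89, 2.39, 2.39, 3.01, 3.01, 3.01].

## Interface

Orientations are given as [roll, pitch, yaw] about the fixed x, y, z axes, in that order (R = Rz(yaw) Ry(pitch) Rx(roll)).
In Python, from workcell import monitor, viewer, bot gives the robot as it stands.
- The arm moves only by the tool move_arm, never from a script. Its arguments are lists of equal length, an entry for each row: "gripper": the opening, from 0 (shut) to 1 (fully open); "linear": the shift along the tool's x, y, z in cm, a list of three; "twist": the turn about the tool's z in degrees. A call has 1 to 8 rows; each row shifts and turns the commanded pose from where the row before left it, along the tool's axes as they then stand; what a row does not reach is not made up. A row lasts 1/10 s, in which the tool goes at most 50 mm and 8.59 degrees, less where a joint would pass 70% of its speed; a pose out of reach is approached as far as the arm can. A call with a gripper value outside its range is refused whole. The fingers move at their own pace and stop on an object; "squeeze" is the grip in N (left out, the last holds). Time passes only in rows, so rows that do not move let the fingers close. It gives the time, the measured TCP pose, the force, the opening and the grip force at its end, in the units of the state.
- monitor.observe(): the state, without advancing time (a new reading comes with each control period).
- viewer.grab_frame(name): name is "scene" or "top"; returns a dict with "img" (420x560x3 uint8, red, green, blue), "K" (3x3 intrinsics, pixels), "k1" (the pictures are not rectified: a ray, as slopes to the right and down, at radius r is drawn at 1 + k1 r^2 times it, then the intrinsics apply), "eye" and "rotation" of the camera in the world. Camera axes: x right, y up, looking along -z (the intrinsics and any distortion apply to the point x, -y, -z); pixel columns grow to the right and rows downward; lengths in m; the calibration is good to about 2 mm. A picture is of the moment at which its call begins. There is no depth.
- bot.job_done(): hands the job in; it is judged then, once.
The state is a dict: "clock": time; "qpos": joint angles; "qd": joint speeds; "joint_efforts": joint torques, N m; "position": TCP position; "tool_rot": TCP orientation; "force": force on the tool from outside, world axes, zero at the start; "moment": the same for the moment, N m; "grip_width": finger opening in m; "finger_force": force on a finger pad.
Only numpy, scipy, OpenCV 4.12 (cv2) and the standard library are available. Lean on these libraries where they do the work, as an engineer would, in place of code of your own. Each camera call takes 0.05 s, during which the arm holds its last target. There are 200 camera calls.

## Task

The food pusher has jammed crosswise in the feed chute of the vegetable slicer. First switch the slicer off by flipping its red-topped toggle right over to the red mark; only then push the pusher back up the sloping chute, along its floor, until it is completely clear of the see-through guards, lift it out and lay it flat inside the steel tray, letting go of it there. Do not drop it, do not knock over or push aside the mug and the spice jar, and leave the slicer off.

Things in the scene. Friction and masses are not known exactly. Their poses are not given: they have to be found in the camera images.
- slicer: White vegetable slicer fixed to the counter, yaw within 0.2 rad. Origin on the counter surface, z up. Housing: box 200 (x) x 160 (y) mm, 120 mm high, from y = -280 to -120 mm; the feed chute rises from its +y face. The toggle switch stands on its top at x = 0, y = -215 mm, on a dark block 50 (x) x 75 (y) x 20 mm high.
- chute: Open-topped aluminium feed chute of the slicer, 300 mm long. Origin: on the floor's upper surface, centre line, at the housing's face, 55 mm above the counter. y runs up the slope (0.175 rad) along the floor, x level across (as the slicer's x), z square to the floor. Side walls inside at x = +-80 mm, 38 mm high, upper end open. Lower part narrowed and covered: see the two chute points.
- chute_throat (a point): Point on the chute floor's centre line at chute y = 40 mm, where the funnel is narrowest. Two steel baffles, 38 mm high, stand on the floor: inner half width 42 mm from chute y = 0 to 40, widening evenly to 80 mm at y = 140 mm.
- guard_end (a point): Point on the chute floor's centre line at chute y = 165 mm, below the guards' upper end. Two see-through 4 mm guard plates with blue edges cover the chute from y = 0 to 165, underside 38 mm above the floor, from the side walls in to x = +-36 mm, leaving a 72 mm wide open slot along the middle. Above y = 165 the chute is open.
- pusher: Food pusher: orange plastic bar 120 (its x) x 46 (y) x 30 mm (z), white band at +x end, 0.15-0.27 kg, loose. Origin: centre of underside. Starts flat on the chute floor, crosswise (within 0.1 rad; its y up the slope), near chute y = 119 mm, lower edge within 5 mm of the baffles, ends under the guards: cannot be lifted. Only friction and weight resist pushing it up; friction holds it where left.
- pusher_center (a point): Centre of the food pusher's solid, 15 mm above its origin.
- switch (a joint): Slicer's toggle, rad: 0 = on, leaning 0.5 rad to the slicer's +x (green mark); 1.0 = off, leaning 0.5 rad to -x (red mark). Hinge along the slicer's y at slicer x = 0, y = -215, z = 140 mm. Heavy-topped: pushed past upright (0.5) it falls to the far end by itself. About 1 N at its tip moves it.
- switch_grip (a point): Centre of the toggle's red crossbar (20 mm diameter, 40 mm long along the slicer's y), 60 mm from the hinge; below it a black paddle 10 mm thick and 34 mm wide.
- tray: Shallow open steel tray, fixed to the counter, 220 (its x) x 170 (its y) mm outside, 22 mm high; walls and floor 5 mm thick. Origin: centre of its underside, on the counter; z up.
- mug: Blue mug, 80 mm across, 90 mm high, loose; origin centre of underside. Leave alone.
- spice_jar: Amber glass jar with brass cap, 52 mm across, 90 mm high, loose; origin centre of underside. Leave alone.
There are look-alikes about, which are no part of the job. Of the things like the pusher, leave any that is turquoise; of the rest the smaller one is meant.

How it is judged:
By the outcome, as a careful person would: the job done as asked, in the order asked, and still so for the second after the job is handed in, with the robot touching nothing.
It also fails if it takes over 56 s, if anything falls off the work surface, if the arm or the gripper's body presses on something with over 40 N, if the wrist force passes 120 N, or if a joint passes its speed limit or range.

## Working session

There is one attempt and no reset: what is moved stays moved. The work goes in short steps, Python scripts to look and compute and a tool call to move; the robot and the scene stay as the last step left them, time stands still between calls to the robot, and variables do not carry over. Pictures are saved under pics/ and viewed, at most 10 in all, crops included, and the job is handed in when it is done.

Besides the shell and the picture viewer there is one more tool, called after "Request:" as a command line: name --pt "numbers of a row" for each row, then --argument value for the rest. move_arm: Moves the arm, as the interface text tells. Its arguments: {"type":"object","properties":{"gripper":{"type":"array"},"linear":{"type":"array"},"twist":{"type":"array"},"squeeze":{"type":"number"}},"required":["gripper","linear","twist"]}

```bash
mkdir -p pics; ls
python3 - <<'E'
from workcell import monitor, viewer, bot
import cv2,numpy as np,pickle
s=monitor.observe();print({k:np.round(v,3) for k,v in s.items()})
d={}
for n in("scene","top"):
    f=viewer.grab_frame(n);d[n]=f;cv2.imwrite(f"pics/{n}0.png",f["img"][:,:,::-1]);print(n,f["K"],f["k1"],f["eye"],f["rotation"])
pickle.dump(d,open("f0.pkl","wb"))
E
```

```text
pics
{'clock': np.float64(0.0), 'qpos': array([-1.171,  0.522, -0.036,  1.6  ,  0.021,  1.021, -0.113]), 'qd': array([-0.001,  0.001, -0.   , -0.   , -0.   ,  0.001,  0.002]), 'joint_efforts': array([-1.0000e-03, -9.2710e+01,  1.9790e+00, -3.6994e+01,  1.8000e-02,
        8.0000e-03, -0.0000e+00]), 'position': array([0.283, 0.557, 0.206]), 'tool_rot': array([-3.14 ,  0.   ,  2.672]), 'force': array([-0.008,  0.063,  0.354]), 'moment': array([-0.018, -0.049,  0.037]), 'finger_force': np.float64(0.0), 'grip_width': np.float64(0.085)}
scene [[405.99373429   0.         276.50974055]
 [  0.         405.99373429 200.68944766]
 [  0.           0.           1.        ]] -0.1154326191056405 [ 1.15539685 -0.64936654  1.011399  ] [0.75507149 0.01586276 0.75099232]
top [[384.43951632   0.         281.84320011]
 [  0.         384.43951632 207.59300297]
 [  0.           0.           1.        ]] -0.05244200385113444 [ 0.38580009 -0.05197888  1.32412826] [ 0.17582797  0.01106107 -1.58202697]
```

View pics/scene0.png

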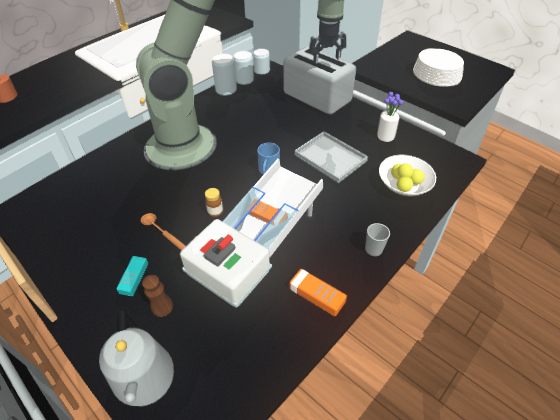

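View pics/top0.png

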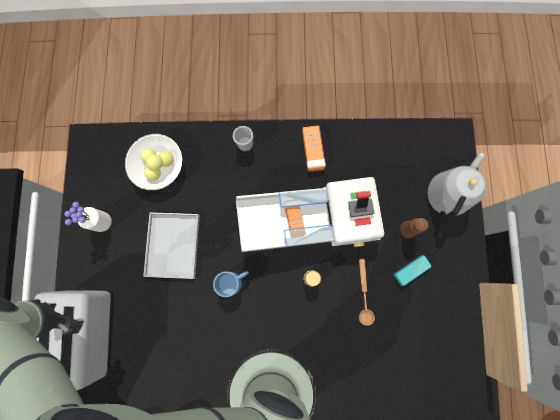

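The top view shows the slicer housing around (357,212) with its chute running left, the small orange pusher at (295,219) and the tray at (172,246). The mug is at (227,284) and the jar at (313,279). The toggle's red bar, at (363,196), leans to the green side. The orange bar at (314,148) is the larger look-alike.

```bash
cat > h.py <<'E'
import numpy as np,cv2,pickle
from scipy.spatial.transform import Rotation as R
def ray(f,uv):
    K=f["K"];D=np.array([f["k1"],0,0,0.])
    p=cv2.undistortPoints(np.array(uv,float).reshape(-1,1,2),K,D)[:,0]
    d=np.c_[p[:,0],-p[:,1],-np.ones(len(p))]
    return np.array(f["eye"]),R.from_euler("xyz",f["rotation"]).apply(d)
def plane(f,uv,z):
    e,d=ray(f,uv);return e+d*((z-e[2])/d[:,2])[:,None]
def proj(f,P):
    Rm=R.from_euler("xyz",f["rotation"]);c=Rm.inv().apply(np.atleast_2d(P)-f["eye"])*[1,-1,-1]
    return cv2.projectPoints(c,np.zeros(3),np.zeros(3),f["K"],np.array([f["k1"],0,0,0.]))[0][:,0]
def tri(fa,a,fb,b):
    ea,da=ray(fa,a);eb,db=ray(fb,b);da=da[0];db=db[0]
    t=np.linalg.lstsq(np.c_[da,-db],eb-ea,rcond=None)[0];p,q=ea+da*t[0],eb+db*t[1]
    return (p+q)/2,np.linalg.norm(p-q)
E
python3 - <<'E'
from h import *
d=pickle.load(open("f0.pkl","rb"))
c=d["top"]["img"][170:260,225:390];cv2.imwrite("pics/topc.png",cv2.resize(c,None,fx=4.8,fy=4.8,interpolation=cv2.INTER_CUBIC)[:,:,::-1])
c=d["scene"]["img"][150:310,170:335];cv2.imwrite("pics/scc.png",cv2.resize(c,None,fx=3.7,fy=3.7,interpolation=cv2.INTER_CUBIC)[:,:,::-1])
# tray, mug, jar quick masks
t=d["top"]
print("tray",plane(t,[[148,213],[199,214],[195,280],[144,278]],.022).round(3).tolist())
print("mug",plane(t,[[227,284]],.09).round(3),"jar",plane(t,[[313,279]],.09).round(3))
E
```

```text
tray [[0.604, 0.424, 0.022], [0.599, 0.246, 0.022], [0.375, 0.254, 0.022], [0.382, 0.428, 0.022]]
mug [[0.362 0.135 0.09 ]] jar [[ 0.375 -0.137  0.09 ]]
```

View pics/topc.png

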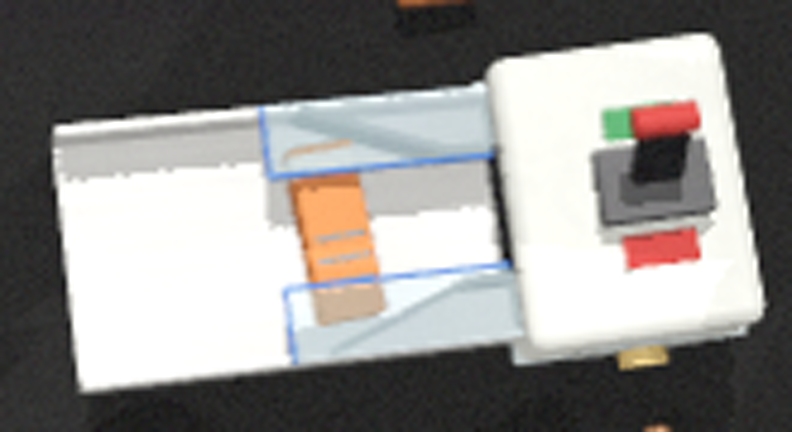

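View pics/scc.png

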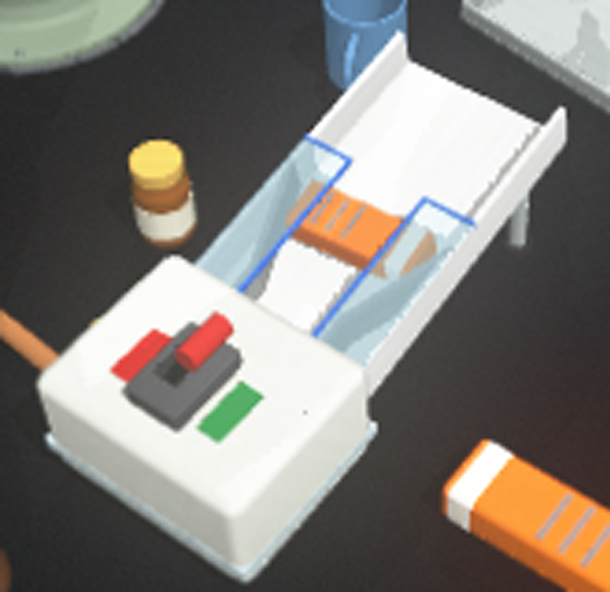

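The chute crop shows the guards' blue end edges, with upper-guard corners at (262,108) and (270,178) and lower-guard corners at (285,290) and (294,362). The pusher lies across under both guards. The scene crop shows the same guard corners at (306,137), (352,160), (425,198) and (475,223). The toggle bar is at (205,342).

```bash
cat >> h.py <<'E'
A=.175;Y0=-.12
def ch2sl(x,y,z): return np.array([x,Y0+y*np.cos(A)-z*np.sin(A),.055+y*np.sin(A)+z*np.cos(A)])
def fit2d(S,W):
    S=np.array(S)[:,:2];W=np.array(W)[:,:2];s=S-S.mean(0);w=W-W.mean(0)
    yaw=np.arctan2((s[:,0]*w[:,1]-s[:,1]*w[:,0]).sum(),(s*w).sum())
    r=np.array([[np.cos(yaw),-np.sin(yaw)],[np.sin(yaw),np.cos(yaw)]]);t=W.mean(0)-r@S.mean(0)
    return t,yaw,W-(S@r.T+t)
E
python3 - <<'E'
from h import *
d=pickle.load(open("f0.pkl","rb"));t=d["top"];s=d["scene"]
T=lambda p:(np.array(p)+.5)/4.8-.5+[225,170]
C=lambda p:(np.array(p)+.5)/3.7-.5+[170,150]
tp=[((262,108),(.080,.165,.041)),((270,178),(.036,.165,.041)),((285,290),(-.036,.165,.041)),((294,362),(-.080,.165,.041))]
sp=[((306,137),(-.080,.165,.041)),((352,160),(-.036,.165,.041)),((425,198),(.036,.165,.041)),((475,223),(.080,.165,.041))]
ms=[(662,249),(0,0,0)]
S=[];W=[]
for f,c,L in((t,T,tp),(s,C,sp)):
    for p,q in L:
        q=ch2sl(*q);S.append(q);W.append(plane(f,[c(p)],q[2])[0])
for sl in(slice(0,4),slice(4,8),slice(0,8)): 
    o,y,r=fit2d(S[sl],W[sl]);print(o.round(4),y.round(4),(r*1000).round(1).tolist())
# switch bar
p,e=tri(t,[T((667,119))],s,[C((205,342))]);print("bar",p.round(4),e)
print("marks red",plane(t,[T((662,249))],.12),plane(s,[C((143,355))],.12),"green",plane(s,[C((231,411))],.12))
r=np.array([[np.cos(y),-np.sin(y)],[np.sin(y),np.cos(y)]])
print("hinge",o+r@[0,-.215],"bar pred",o+r@[.06*np.sin(.5),-.215],.14+.06*np.cos(.5))
# housing corners predicted in top pixels
for x in(-.1,.1):
  for yy in(-.28,-.12):
    q=o+r@[x,yy];print((proj(t,[*q,.12])[0]-[225,170])*4.8,(proj(s,[*q,.12])[0]-[170,150])*3.7)
# pusher: top corners
for q in((292,182),(360,174),(380,290),(312,290)):
    w=plane(t,[T(q)],.055+.119*np.sin(A)+.03*np.cos(A))[0];l=r.T@(w[:2]-o);print("push",w.round(4),l.round(4))
E
```

```text
[ 0.5689 -0.0777] 0.1138 [[5.1, 0.3], [1.4, 0.5], [-1.6, -0.3], [-5.0, -0.6]]
[ 0.5675 -0.0793] 0.1275 [[-5.0, -0.8], [-1.1, 0.2], [1.1, -0.2], [5.0, 0.8]]
[ 0.5682 -0.0785] 0.1206 [[6.1, 0.6], [2.4, 1.1], [-0.7, 0.7], [-4.1, 0.8], [-5.9, -2.1], [-2.0, -0.9], [0.1, -0.7], [4.0, 0.6]]
bar [ 0.6232 -0.2883  0.1943] 0.0016587621263136681
marks red [[ 0.55193043 -0.29559597  0.12      ]] [[ 0.54912427 -0.2957932   0.12      ]] green [[ 0.63457247 -0.28552136  0.12      ]]
hinge [ 0.59408813 -0.29192811] bar pred [ 0.62264464 -0.28846672] 0.19265495371342237
[774.53564906 320.16550593] [ 26.29003472 377.38814958]
[533.42850992 353.01330437] [170.42931296 244.27808562]
[721.66756078  26.46134174] [232.82775365 516.7476896 ]
[486.98770314  57.17006713] [373.01502863 362.92360411]
push [ 0.6026 -0.0525  0.1053] [0.0372 0.0217]
push [ 0.6074 -0.0982  0.1053] [ 0.0366 -0.0243]
push [ 0.529  -0.11    0.1053] [-0.0427 -0.0265]
push [ 0.5296 -0.0648  0.1053] [-0.0367  0.0182]
```

Request:
move_arm --gripper '[0,0,0,0,0,0,0]' --pt "0 0 -1.4" --pt "0 0 -1.4" --pt "0 0 -1.4" --pt "0 0 -1.4" --pt "0 0 -1.4" --pt "0 0 -1.4" --pt "0 0 -1.4" --twist '[8,8,8,8,8,8,8.2]'

```text
clock: 0.8
position: [0.2828, 0.5571, 0.3051]
tool_rot: [-3.141, 0.001, 1.685]
force: [1.0, -0.4, 0.8]
grip_width: -0.0001
finger_force: 0.0
```

Request:
move_arm --gripper '[0,0,0,0,0,0,0,0]' --pt "-3 3 0" --pt "-3 3 0" --pt "-3 3 0" --pt "-3 3 0" --pt "-4 2 0" --pt "-4 2 0" --pt "-4 2 0" --pt "-4 2 0" --twist '[0,0,0,0,0,0,0,0]'

```text
clock: 1.6
position: [0.5157, 0.3016, 0.3046]
tool_rot: [-3.141, 0.0, 1.691]
force: [1.3, 0.3, 0.9]
grip_width: -0.0001
finger_force: 0.0
```

Request:
move_arm --gripper '[0,0,0,0,0,0,0,0]' --pt "-4 1.5 0" --pt "-4 1.5 0" --pt "-4 1.5 0" --pt "-4 1.5 0" --pt "-4.5 1 0" --pt "-4.5 0.7 0" --pt "-4.5 0.5 0" --pt "-4.5 0.5 0" --twist '[0,0,0,0,0,0,0,0]'

```text
clock: 2.4
position: [0.6422, -0.0256, 0.3045]
tool_rot: [-3.141, -0.0, 1.691]
force: [1.3, -0.2, 0.3]
grip_width: -0.0001
finger_force: 0.0
```

Request:
move_arm --gripper '[0,0,0,0,0,0,0]' --pt "-4.5 0 0" --pt "-4.5 0 0" --pt "-4.5 0 0" --pt "-4.5 0 0" --pt "-4 0 0" --pt "-4 0 0" --pt "0 0 0" --twist '[0,0,0,0,0,0,0]'

```text
clock: 3.1
position: [0.6716, -0.2883, 0.3036]
tool_rot: [-3.139, 0.002, 1.685]
force: [-0.1, -0.9, -0.8]
grip_width: -0.0
finger_force: 0.0
```

Request:
move_arm --gripper '[0,0,0,0,0]' --pt "0 0 3" --pt "0 0 4" --pt "0 0 3" --pt "0 0 2" --pt "0 0 0" --twist '[0,0,0,0,0]'

```text
clock: 3.6
position: [0.6719, -0.2809, 0.1815]
tool_rot: [-3.137, -0.002, 1.691]
force: [0.3, 0.6, -0.6]
grip_width: -0.0001
finger_force: 0.0
```

Request:
move_arm --gripper '[0,0,0,0,0,0,0,0]' --pt "0 -1.5 0" --pt "0 -1 0" --pt "0 -1 0" --pt "0 -1 0" --pt "0 -1 0" --pt "0 -1 0" --pt "0 -0.6 0" --pt "0 -0.4 0" --twist '[0,0,0,0,0,0,0,0]'

```text
clock: 4.4
position: [0.5983, -0.2911, 0.1849]
tool_rot: [3.142, -0.0, 1.691]
force: [1.0, -0.1, -0.0]
grip_width: -0.0001
finger_force: 0.0
```

Request:
move_arm --gripper '[0,0,0,0,0,0]' --pt "0 1.5 0" --pt "0 2.5 0" --pt "0 1 -2" --pt "0 0 -4" --pt "0 0 -4" --pt "0 0 0" --twist '[0,0,0,0,0,0]'

```text
clock: 5.0
position: [0.6502, -0.2861, 0.2904]
tool_rot: [3.135, 0.004, 1.691]
force: [0.4, -0.7, -0.0]
grip_width: -0.0
finger_force: 0.0
```

Run:
```python
from workcell import viewer
from h import *
f=viewer.grab_frame("scene");pickle.dump(f,open("f1.pkl","wb"))
c=f["img"][150:310,170:335];cv2.imwrite("pics/sc1.png",cv2.resize(c,None,fx=3.7,fy=3.7)[:,:,::-1])
```

```text
(no output)
```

View pics/sc1.png

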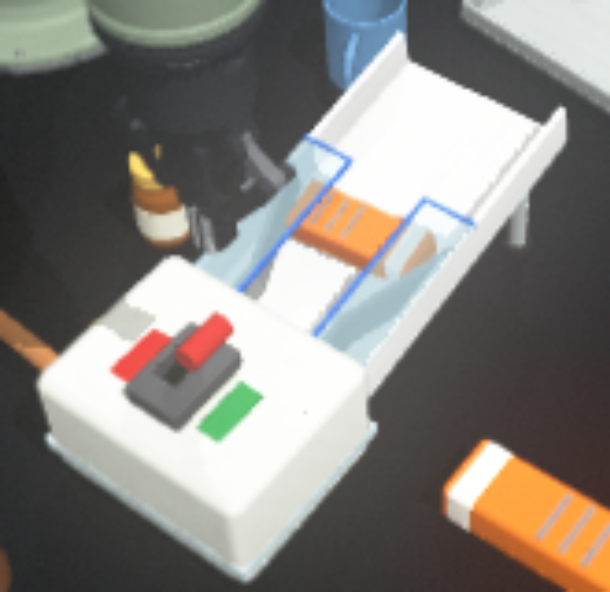

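Run:
```python
from workcell import viewer,monitor
from h import *
s=monitor.observe();print({k:np.round(s[k],3) for k in("position","tool_rot","qpos")})
f=viewer.grab_frame("top");g=viewer.grab_frame("scene")
print("TCP px top",proj(f,s["position"]),"scene",proj(g,s["position"]))
cv2.imwrite("pics/both1.png",np.hstack([cv2.resize(x["img"],(400,300)) for x in(f,g)])[:,:,::-1])
```

```text
{'position': array([ 0.649, -0.286,  0.287]), 'tool_rot': array([3.138e+00, 2.000e-03, 1.691e+00]), 'qpos': array([ 0.118,  0.632,  0.384,  1.261, -0.233,  1.287,  0.619])}
TCP px top [[368.97645469 178.35392706]] scene [[229.41110834 223.08902318]]
```

View pics/both1.png

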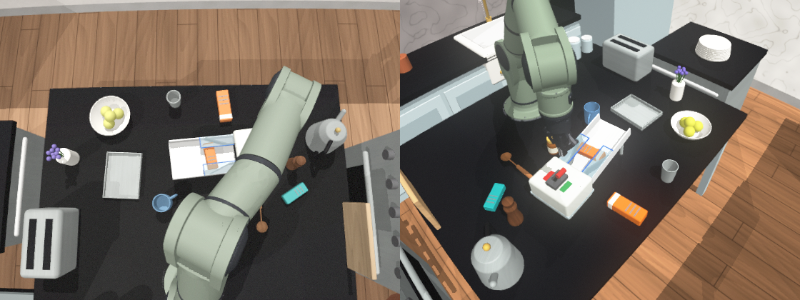

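The toggle still leans to green, with its bar at crop (205,342), and the gripper is above it as the calibration predicts. I'll repeat the push and take a picture while the finger is still in place.

Request:
move_arm --gripper '[0,0,0,0,0,0]' --pt "0 2.5 0" --pt "0 0.5 3" --pt "0 0 4" --pt "0 0 3" --pt "0 0 0.8" --pt "0 0 0" --twist '[0,0,0,0,0,0]'

```text
clock: 5.75
position: [0.6776, -0.2811, 0.1754]
tool_rot: [-3.139, -0.001, 1.691]
force: [-0.1, 0.2, 1.0]
grip_width: 0.0001
finger_force: 0.0
```

Request:
move_arm --gripper '[0,0,0,0,0,0]' --pt "0 -1.5 0" --pt "0 -1.5 0" --pt "0 -1 0" --pt "0 -1 0" --pt "0 -1 0" --pt "0 0 0" --twist '[0,0,0,0,0,0]'

```text
clock: 6.35
position: [0.6213, -0.2887, 0.1807]
tool_rot: [3.134, 0.002, 1.691]
force: [6.6, 2.5, 20.7]
grip_width: 0.0
finger_force: 10.2
```

Run:
```python
from workcell import viewer,monitor
from h import *
s=monitor.observe();print({k:np.round(s[k],4) for k in("position","force")})
f=viewer.grab_frame("scene");print((proj(f,s["position"])-[190,180])*5.7)
c=f["img"][180:280,190:290];cv2.imwrite("pics/sc2.png",cv2.resize(c,None,fx=5.7,fy=5.7)[:,:,::-1])
```

```text
{'position': array([ 0.6213, -0.2887,  0.1807]), 'force': array([ 6.6075,  2.5036, 20.699 ])}
[[201.52362555 370.21797795]]
```

View pics/sc2.png

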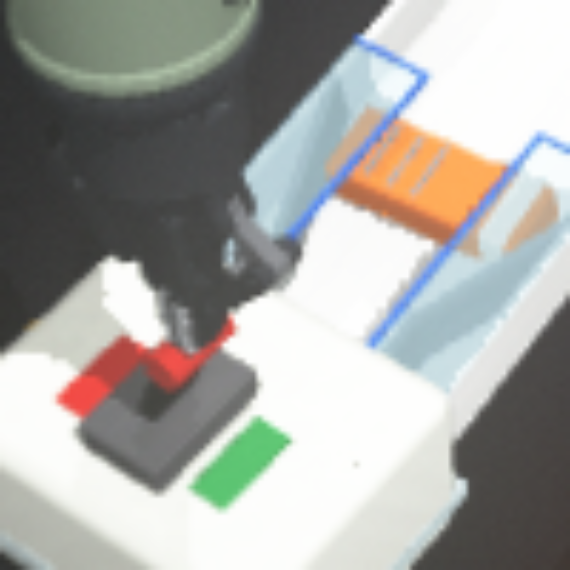

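The finger tip is resting on top of the bar, at crop (185,345), with the bar visible in front of it. The real tips are therefore about 2 cm higher than the reported TCP. I'll back off, go 2 cm lower and push again.

Request:
move_arm --gripper '[0,0,0,0,0,0,0]' --pt "0 0.3 -2.5" --pt "0 3 -1" --pt "0 3 0" --pt "0 0 2.7" --pt "0 0 2" --pt "0 0 0.8" --pt "0 0 0" --twist '[0,0,0,0,0,0,0]'

```text
clock: 7.1
position: [0.6809, -0.2809, 0.1563]
tool_rot: [-3.141, -0.001, 1.691]
force: [0.7, 0.2, -0.6]
grip_width: -0.0001
finger_force: 0.0
```

Request:
move_arm --gripper '[0,0,0,0]' --pt "0 -1.5 0" --pt "0 -1.5 0" --pt "0 -1.2 0" --pt "0 0 0" --twist '[0,0,0,0]'

```text
clock: 7.5
position: [0.6392, -0.2871, 0.159]
tool_rot: [3.14, 0.001, 1.69]
force: [2.7, -0.5, 0.0]
grip_width: -0.0002
finger_force: 0.3
```

Request:
move_arm --gripper '[0,0,0,0,0,0]' --pt "0 -1 0" --pt "0 -1 0" --pt "0 -1 0" --pt "0 -1 0" --pt "0 -0.6 0" --pt "0 0 0" --twist '[0,0,0,0,0,0]'

```text
clock: 8.1
position: [0.5931, -0.292, 0.157]
tool_rot: [-3.141, 0.0, 1.69]
force: [0.3, 0.1, -0.0]
grip_width: -0.0002
finger_force: 0.0
```

Run:
```python
from workcell import viewer,monitor
from h import *
s=monitor.observe();print({k:np.round(s[k],4) for k in("position","force")})
f=viewer.grab_frame("scene")
c=f["img"][180:280,190:290];cv2.imwrite("pics/sc3.png",cv2.resize(c,None,fx=5.7,fy=5.7)[:,:,::-1])
```

```text
{'position': array([ 0.5931, -0.292 ,  0.157 ]), 'force': array([ 0.3092,  0.1304, -0.0251])}
```

View pics/sc3.png

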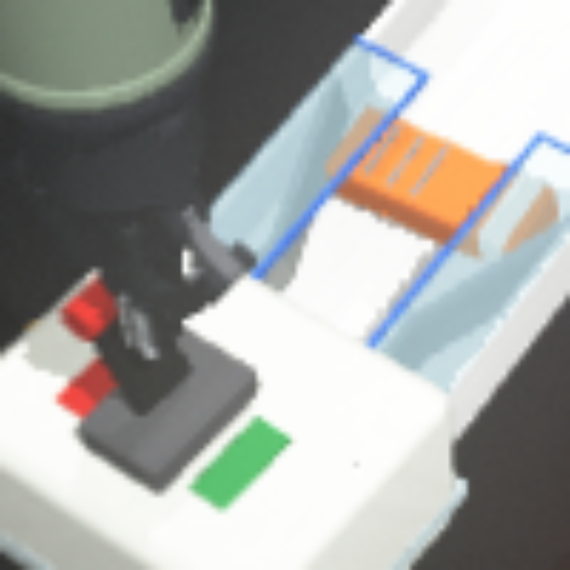

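The toggle is now over at the red side, with its bar at (90,305). Next I'll retract and move over the slot below the pusher.

Request:
move_arm --gripper '[0,0,0,0,0,0,0,0]' --pt "0 2 0" --pt "0 0 -3" --pt "0 0 -4" --pt "2 -0.5 -4" --pt "4 -0.5 0" --pt "4 -0.5 0" --pt "4 -0.5 0" --pt "2.7 0 0" --twist '[0,0,0,0,0,0,0,0]'

```text
clock: 8.95
position: [0.5735, -0.1229, 0.267]
tool_rot: [3.141, -0.001, 1.693]
force: [0.8, -0.1, 0.2]
grip_width: 0.0004
finger_force: 0.0
```

Request:
move_arm --gripper '[0.29,0.29,0.29,0.29,0.29]' --pt "0 0 0" --pt "0 0 2" --pt "0 0 3" --pt "0 0 3" --pt "0 0 0" --twist '[0,0,0,0,0]'

```text
clock: 9.45
position: [0.5724, -0.1258, 0.1837]
tool_rot: [-3.136, -0.001, 1.691]
force: [0.3, 0.6, -0.0]
grip_width: 0.0249
finger_force: 0.0
```

```bash
cat >> h.py <<'E'
O=np.array([.568,-.0785]);YW=.1206
def w2ch(p):
    c,s=np.cos(YW),np.sin(YW);q=np.array(p[:2])-O;x=c*q[0]+s*q[1];y=-s*q[0]+c*q[1]-Y0;z=p[2]-.055
    return np.array([x,y*np.cos(A)+z*np.sin(A),-y*np.sin(A)+z*np.cos(A)])
E
python3 - <<'E'
from workcell import monitor
from h import *
s=monitor.observe();print(s["position"].round(4),s["grip_width"],s["tool_rot"].round(3),w2ch(s["position"]).round(4))
E
```

```text
[ 0.5724 -0.1258  0.1837] 0.02488029170851402 [-3.136e+00 -1.000e-03  1.691e+00] [-0.0013  0.0938  0.1141]
```

Request:
move_arm --gripper '[0.29,0.29,0.29,0.29,0.29,0.29]' --pt "0 0 3" --pt "0 0 3" --pt "0 0 2.5" --pt "0 0 0.8" --pt "0 0 0.5" --pt "0 0 0" --twist '[0,0,0,0,0,0]'

```text
clock: 10.05
position: [0.5745, -0.1261, 0.0897]
tool_rot: [3.141, 0.0, 1.691]
force: [-0.4, -0.3, 0.5]
grip_width: 0.0248
finger_force: 0.0
```

Request:
move_arm --gripper '[0.29,0.29,0.29,0.29]' --pt "0 0 0.4" --pt "0 0 0.4" --pt "0 0 0.4" --pt "0 0 0" --twist '[0,0,0,0]'

```text
clock: 10.45
position: [0.5737, -0.1257, 0.0764]
tool_rot: [-3.141, -0.0, 1.691]
force: [-0.1, -0.4, 0.3]
grip_width: 0.025
finger_force: 0.0
```

Request:
move_arm --gripper '[0.29,0.29,0.29,0.29]' --pt "0 0 0.3" --pt "0 0 0.3" --pt "0 0 0.3" --pt "0 0 0" --twist '[0,0,0,0]'

```text
clock: 10.85
position: [0.5736, -0.1258, 0.0673]
tool_rot: [-3.141, -0.0, 1.691]
force: [0.2, -0.3, -0.7]
grip_width: 0.0246
finger_force: 0.0
```

Request:
move_arm --gripper '[0.29,0.29,0.29,0.29]' --pt "0 0 0.3" --pt "0 0 0.3" --pt "0 0 0.2" --pt "0 0 0" --twist '[0,0,0,0]'

```text
clock: 11.25
position: [0.5737, -0.1258, 0.0595]
tool_rot: [-3.141, -0.0, 1.691]
force: [0.5, 0.3, 0.2]
grip_width: 0.0247
finger_force: 0.0
```

Request:
move_arm --gripper '[0.29,0.29,0.29,0.29,0.29,0.29]' --pt "0 0 0.3" --pt "0.6 0 -0.1" --pt "0.7 0 -0.12" --pt "0.8 0 -0.14" --pt "0.9 0 -0.16" --pt "0 0 0" --twist '[0,0,0,0,0,0]'

```text
clock: 11.85
position: [0.5704, -0.0941, 0.0623]
tool_rot: [3.141, -0.001, 1.693]
force: [-0.4, 0.4, -0.0]
grip_width: 0.0252
finger_force: 0.0
```

```bash
cat > pv.py <<'E'
from workcell import viewer,monitor
from h import *
import sys
s=monitor.observe();print(s["position"].round(4),w2ch(s["position"]).round(4))
f=viewer.grab_frame("scene");pickle.dump(f,open("fp.pkl","wb"))
i=f["img"][145:310,170:335];h=cv2.cvtColor(i,cv2.COLOR_RGB2HSV)
m=cv2.inRange(h,(5,120,120),(20,255,255));m[100:,100:]=0
n,l,st,c=cv2.connectedComponentsWithStats(m)
for k in range(1,n):
    if st[k,4]>30: print(c[k]+[170,145],st[k]+[170,145,0,0,0])
E
python3 pv.py
```

```text
[ 0.5704 -0.0941  0.0623] [ 0.0005  0.1039 -0.011 ]
[212.67355372 197.38842975] [205 188  16  20 242]
[176.375      241.93269231] [170 234  15  16 104]
```

Run:
```python
from workcell import viewer
from h import *
out=[]
for n,(y,x) in(("scene",(145,190)),("top",(160,220))):
    f=viewer.grab_frame(n);out.append(cv2.resize(f["img"][y:y+110,x:x+110],(400,400),interpolation=cv2.INTER_CUBIC))
cv2.imwrite("pics/p4.png",np.hstack(out)[:,:,::-1])
```

```text
(no output)
```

View pics/p4.png

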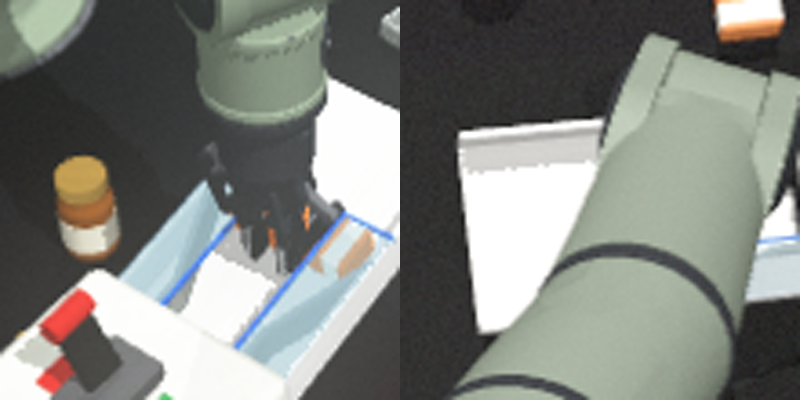

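The pusher has moved up the chute: its end shows at (355,245), near the guard end, with the fingers behind it. The toggle is still at red. I'll keep pushing.

Request:
move_arm --gripper '[0.29,0.29,0.29,0.29,0.29,0.29,0.29,0.29]' --pt "0.6 0 -0.11" --pt "0.9 0 -0.16" --pt "1.1 0 -0.19" --pt "1.2 0 -0.21" --pt "1.2 0 -0.21" --pt "1.1 0 -0.19" --pt "0.9 0 -0.16" --pt "0.6 0 -0.11" --twist '[0,0,0,0,0,0,0,0]'

```text
clock: 12.8
position: [0.5612, -0.0195, 0.0756]
tool_rot: [3.141, -0.0, 1.692]
force: [0.3, -2.8, 2.0]
grip_width: 0.0248
finger_force: 1.4
```

Request:
move_arm --gripper '[0.29,0.29,0.29]' --pt "0 0 0" --pt "-0.5 0 0" --pt "-0.5 0 0" --twist '[0,0,0]'

```text
clock: 13.1
position: [0.5623, -0.0312, 0.0753]
tool_rot: [-3.141, 0.0, 1.691]
force: [-0.1, -0.8, -0.1]
grip_width: 0.0249
finger_force: 0.0
```

```bash
python3 pv.py
```

```text
[ 0.5623 -0.0312  0.0753] [ 0.      0.1686 -0.0092]
[292.65671642 194.1641791 ] [287 186  13  16  67]
[213.65185185 200.94814815] [205 189  16  19 135]
[301.5625  197.53125] [297 191  10  14  64]
[176.37864078 241.97087379] [170 234  15  16 103]
```

Request:
move_arm --gripper '[0.29,0.29,0.29,0.29,1,1,1,1]' --pt "-0.5 0 -1.5" --pt "0 0 -4" --pt "0 0 -4.5" --pt "0 0 -3" --pt "4 0 0" --pt "4.5 0 0" --pt "4.5 0 0" --pt "4.5 0 0" --twist '[0,0,0,0,0,0,0,0]'

```text
clock: 13.95
position: [0.5417, 0.1393, 0.2055]
tool_rot: [3.141, -0.0, 1.69]
force: [0.9, -0.3, -0.5]
grip_width: 0.0808
finger_force: 0.0
```

Request:
move_arm --gripper '[1,1,1,1,1,1,1,1]' --pt "4 0 0" --pt "0 0 0" --pt "0 0 0" --pt "0 0 0" --pt "0 0 0" --pt "0 0 0" --pt "0 0 0" --pt "0 0 0" --twist '[0,8,8,8,8,8,8,8]'

```text
clock: 14.75
position: [0.5374, 0.1773, 0.2054]
tool_rot: [-3.142, 0.0, 0.707]
force: [-0.1, -0.1, 0.4]
grip_width: 0.0854
finger_force: 0.0
```

Request:
move_arm --gripper '[1,1,1,1,1]' --pt "0 0 0" --pt "0 0 0" --pt "0 0 0" --pt "0 0 0" --pt "0 0 0" --twist '[8,8,8,8,2]'

```text
clock: 15.25
position: [0.5373, 0.1775, 0.2052]
tool_rot: [3.141, 0.0, 0.116]
force: [-0.2, 0.2, 0.2]
grip_width: 0.0855
finger_force: 0.0
```

```bash
cat > pm.py <<'E'
from workcell import viewer,monitor
from h import *
s=monitor.observe();print(s["position"].round(4),s["tool_rot"].round(3),s["qpos"].round(2),w2ch(s["position"]).round(4))
f=viewer.grab_frame("top");pickle.dump(f,open("ft.pkl","wb"))
h=cv2.cvtColor(f["img"],cv2.COLOR_RGB2HSV);m=cv2.inRange(h,(5,120,120),(20,255,255))
n,l,st,c=cv2.connectedComponentsWithStats(m[170:260,130:330])
for k in range(1,n):
    if st[k,4]>30:
        cn=cv2.findContours((l==k).astype("u1"),0,2)[0][0];b=cv2.boxPoints(cv2.minAreaRect(cn))+[130,170]
        print(st[k],c[k]+[130,170],b.tolist())
        z=.055+.222*np.sin(A)+.03*np.cos(A)
        print([w2ch(p).round(4).tolist() for p in plane(f,b,z)])
E
python3 pm.py
```

```text
[0.5373 0.1775 0.2052] [3.141 0.    0.116] [-0.95  0.54  0.76  1.79 -0.44  0.99 -1.47] [3.000e-04 3.982e-01 8.210e-02]
[125  39  18  31 351] [263.41595442 223.60968661] [[254.8154067993164, 209.52307891845703], [268.4769287109375, 207.8153839111328], [272.2923278808594, 238.33846282958984], [258.63079833984375, 240.04615783691406]]
[[0.0409, 0.2474, 0.0255], [0.0405, 0.2044, 0.0331], [-0.0573, 0.2047, 0.0331], [-0.057, 0.2472, 0.0256]]
```

Request:
move_arm --gripper '[0.75,0.75,0.75,0.75,0.75,0.75]' --pt "0.1 3 0" --pt "0 4 0" --pt "0 4 0" --pt "0 3 0" --pt "0 1.9 0" --pt "0 0 0" --twist '[0,0,0,0,0,0]'

```text
clock: 15.9
position: [0.5574, 0.0169, 0.2057]
tool_rot: [3.141, -0.0, 0.119]
force: [-1.0, -0.6, 0.1]
grip_width: 0.0641
finger_force: 0.0
```

Request:
move_arm --gripper '[0.75,0.75,0.75,0.75,0.75]' --pt "0 0 2.5" --pt "0 0 2.5" --pt "0 0 2" --pt "0 0 1" --pt "0 0 0" --twist '[0,0,0,0,0]'

```text
clock: 16.4
position: [0.5568, 0.0205, 0.1246]
tool_rot: [3.142, 0.002, 0.122]
force: [-0.2, 0.5, -0.1]
grip_width: 0.0641
finger_force: 0.0
```

Request:
move_arm --gripper '[0.75,0.75,0.75,0.75,0.75,0.75]' --pt "0 0 1" --pt "0 0 1" --pt "0 0 0.8" --pt "0 0 0.5" --pt "0 0 0.3" --pt "0 0 0" --twist '[0,0,0,0,0,0]'

```text
clock: 17.0
position: [0.5572, 0.0202, 0.0891]
tool_rot: [3.142, 0.0, 0.12]
force: [-0.4, 0.0, 0.8]
grip_width: 0.0641
finger_force: 0.0
```

Request:
move_arm --gripper '[0.75,0.75,0.75,0.75]' --pt "0 0 0.3" --pt "0 0 0.3" --pt "0 0 0.2" --pt "0 0 0" --twist '[0,0,0,0]'

```text
clock: 17.4
position: [0.5571, 0.0203, 0.0812]
tool_rot: [-3.142, 0.0, 0.12]
force: [0.4, -1.1, 0.0]
grip_width: 0.0642
finger_force: 0.0
```

Request:
move_arm --gripper '[0.75,0.75,0.75,0.75]' --pt "0 0 0.3" --pt "0 0 0.2" --pt "0 0 0.2" --pt "0 0 0" --twist '[0,0,0,0]'

```text
clock: 17.8
position: [0.5571, 0.0202, 0.0741]
tool_rot: [3.141, 0.0, 0.12]
force: [0.1, -0.3, -0.2]
grip_width: 0.0639
finger_force: 0.0
```

Request:
move_arm --gripper '[0.75,0.75,0.75,0.75]' --pt "0 0 0.2" --pt "0 0 0.2" --pt "0 0 0.2" --pt "0 0 0" --twist '[0,0,0,0]'

```text
clock: 18.2
position: [0.5574, 0.0204, 0.0694]
tool_rot: [-3.14, -0.001, 0.12]
force: [-7.6, -0.4, 25.7]
grip_width: 0.0644
finger_force: 12.0
```

Request:
move_arm --gripper '[0.75,0.75,0.6,0.5,0.4,0.3,0.3,0.3]' --pt "0 0 -0.7" --pt "0 0 0" --pt "0 0 0" --pt "0 0 0" --pt "0 0 0" --pt "0 0 0" --pt "0 0 0" --pt "0 0 0" --twist '[0,0,0,0,0,0,0,0]' --squeeze 40

```text
clock: 19.0
position: [0.5574, 0.0199, 0.0757]
tool_rot: [3.142, -0.0, 0.12]
force: [-2.7, -2.0, 13.2]
grip_width: 0.0475
finger_force: 38.9
```

Request:
move_arm --gripper '[0.3,0.3,0.3,0.3,0.3,0.3]' --pt "0 0 -0.4" --pt "0 0 -0.6" --pt "0 0 -1" --pt "0 0 -1" --pt "0 0 -0.6" --pt "0 0 0" --twist '[0,0,0,0,0,0]' --squeeze 60

```text
clock: 19.6
position: [0.5578, 0.0204, 0.1124]
tool_rot: [-3.141, -0.001, 0.12]
force: [-1.0, -0.1, -2.1]
grip_width: 0.0467
finger_force: 59.9
```

Run:
```python
from workcell import viewer,monitor
from h import *
s=monitor.observe();print(s["position"].round(4),s["force"].round(2),s["moment"].round(2),s["grip_width"],s["finger_force"])
f=viewer.grab_frame("scene");i=f["img"][120:260,220:360]
cv2.imwrite("pics/lift.png",cv2.resize(i,(580,580),interpolation=cv2.INTER_CUBIC)[:,:,::-1])
h=cv2.cvtColor(i,cv2.COLOR_RGB2HSV);m=cv2.inRange(h,(5,120,120),(20,255,255))
n,l,st,c=cv2.connectedComponentsWithStats(m)
for k in range(1,n):
    if st[k,4]>25: print(c[k]+[220,120],st[k]+[220,120,0,0,0])
print(proj(f,[s["position"]+[0,0,.035]]))
```

```text
[0.5578 0.0204 0.1124] [-1.   -0.15 -2.11] [-0.    0.03  0.03] 0.04666438141917021 59.861528794281185
[272.         178.77777778] [268 172  11  13  54]
[291.39106145 181.96648045] [286 172  15  21 179]
[302.74626866 188.26865672] [298 181  10  15  67]
[[287.55220845 180.56205892]]
```

Request:
move_arm --gripper '[0.3,0.3,0.3,0.3,0.3,0.3,0.3,0.3]' --pt "0 0 -2" --pt "0 0 -3" --pt "0 0 -3" --pt "0 -1 -1" --pt "-0.5 -2 0" --pt "-0.5 -3 0" --pt "-0.5 -3.5 0" --pt "-0.5 -3.5 0" --twist '[0,0,0,0,0,0,0,0]'

```text
clock: 20.45
position: [0.5208, 0.1487, 0.2006]
tool_rot: [-3.142, 0.001, 0.12]
force: [0.8, 1.0, -1.2]
grip_width: 0.047
finger_force: 60.3
```

Request:
move_arm --gripper '[0.3,0.3,0.3,0.3,0.3,0.3,0.3,0.3]' --pt "-0.5 -3.5 0" --pt "-0.4 -3.5 0" --pt "0 -3.5 0" --pt "0 -3.5 0" --pt "0 -3 0" --pt "0 -2 0" --pt "0 0 0" --pt "0 0 0" --twist '[0,0,0,0,0,0,4.5,4]'

```text
clock: 21.25
position: [0.4897, 0.3348, 0.2006]
tool_rot: [3.141, 0.001, -0.031]
force: [0.5, -0.5, -1.6]
grip_width: 0.0467
finger_force: 60.3
```

Run:
```python
from workcell import viewer,monitor
from h import *
s=monitor.observe();print(s["position"].round(4),s["tool_rot"].round(3),s["force"].round(2),s["grip_width"],s["finger_force"])
f=viewer.grab_frame("scene")
h=cv2.cvtColor(f["img"],cv2.COLOR_RGB2HSV);m=cv2.inRange(h,(5,120,120),(20,255,255))[100:220,270:380]
n,l,st,c=cv2.connectedComponentsWithStats(m)
for k in range(1,n):
    if st[k,4]>25: print(c[k]+[270,100],st[k]+[270,100,0,0,0])
print(proj(f,[s["position"]+[0,0,.035]]))
```

```text
[0.4897 0.3348 0.2006] [ 3.141e+00  1.000e-03 -3.100e-02] [ 0.52 -0.51 -1.55] 0.04670753744027272 60.26244713924825
[321.85483871 103.9516129 ] [318 100   9  10  62]
[337.71428571 106.35      ] [331 100  16  16 140]
[347.92957746 111.84507042] [343 106  10  13  71]
[[334.55808935 104.99735782]]
```

Request:
move_arm --gripper '[0.3,0.3,0.3,0.3,0.3,0.3,0.3]' --pt "0 0 3" --pt "0 0 4" --pt "0 0 4" --pt "0 0 3.5" --pt "0 0 2" --pt "0 0 1.2" --pt "0 0 0" --twist '[0,0,0,0,0,0,0]'

```text
clock: 22.0
position: [0.4897, 0.3338, 0.0232]
tool_rot: [3.14, 0.001, -0.028]
force: [-0.0, 0.3, -1.4]
grip_width: 0.0465
finger_force: 60.3
```

Request:
move_arm --gripper '[0.3,0.3,0.3,0.3]' --pt "0 0 0.8" --pt "0 0 0.6" --pt "0 0 0.4" --pt "0 0 0" --twist '[0,0,0,0]'

```text
clock: 22.4
position: [0.49, 0.3345, 0.0062]
tool_rot: [3.142, 0.0, -0.028]
force: [-0.0, 0.0, -1.7]
grip_width: 0.0466
finger_force: 60.3
```

Request:
move_arm --gripper '[0.3,0.3,0.3,0.3,0.3]' --pt "0 0 0.4" --pt "0 0 0.4" --pt "0 0 0.4" --pt "0 0 0.3" --pt "0 0 0" --twist '[0,0,0,0,0]'

```text
clock: 22.9
position: [0.4899, 0.3343, -0.0091]
tool_rot: [3.141, 0.0, -0.028]
force: [-0.0, -0.1, -2.4]
grip_width: 0.0469
finger_force: 60.3
```

Request:
move_arm --gripper '[0.3,0.3,0.3,0.3,0.3]' --pt "0 0 0.2" --pt "0 0 0.2" --pt "0 0 0.15" --pt "0 0 0" --pt "0 0 0" --twist '[0,0,0,0,0]'

```text
clock: 23.4
position: [0.4909, 0.3353, -0.0133]
tool_rot: [-3.14, -0.002, -0.028]
force: [-0.3, 2.5, 7.6]
grip_width: 0.0456
finger_force: 59.5
```

Touchdown felt at +7.6 N. I'll release it here.

Request:
move_arm --gripper '[0.5,0.6,0.7,0.8,0.8,0.8]' --pt "0 0 0" --pt "0 0 0" --pt "0 0 0" --pt "0 0 0" --pt "0 0 0" --pt "0 0 0" --twist '[0,0,0,0,0,0]' --squeeze 20

```text
clock: 24.0
position: [0.4901, 0.3344, -0.0142]
tool_rot: [3.141, 0.0, -0.028]
force: [-0.5, 0.4, 0.5]
grip_width: 0.0684
finger_force: 0.0
```

Request:
move_arm --gripper '[0.8,0.8,0.8,0.8,0.8,0.8,0.8,0.8]' --pt "0 0 -0.5" --pt "0 0 -2" --pt "0 0 -4" --pt "0 0 -4" --pt "0 0 -4" --pt "0 0 -4" --pt "0 -3 -2" --pt "0 -3 0" --twist '[0,0,0,0,0,0,0,0]'

```text
clock: 24.8
position: [0.4931, 0.3955, 0.1949]
tool_rot: [-3.138, -0.003, -0.03]
force: [0.8, -0.1, -1.4]
grip_width: 0.0681
finger_force: 0.0
```

Run:
```python
from workcell import viewer,monitor
from h import *
s=monitor.observe();print(s["position"].round(4),s["force"].round(2),s["grip_width"],s["clock"])
f=viewer.grab_frame("scene");g=viewer.grab_frame("top")
a=cv2.resize(f["img"][100:310,170:380],(400,400),interpolation=cv2.INTER_CUBIC);b=cv2.resize(g["img"][170:310,130:270],(400,400),interpolation=cv2.INTER_CUBIC)
cv2.imwrite("pics/end.png",np.hstack([a,b])[:,:,::-1])
```

```text
[0.4931 0.3955 0.1949] [ 0.8  -0.07 -1.4 ] 0.06809277477840121 24.8
```

View pics/end.png

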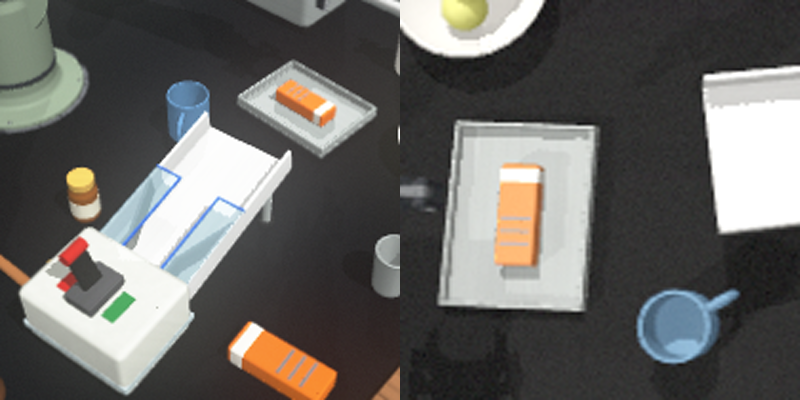

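The pusher lies flat in the tray, at (518,215) in the right half. The toggle is at red, at (75,252), and the mug and jar have not moved.

```bash
python3 -c "
from workcell import bot
print(bot.job_done())"
```

```text
the job is handed in; nothing more can be done
None
```

The job is handed in at about 25 s: the slicer was switched off first (the toggle took three pushes), the pusher was pushed clear of the guards and now lies flat and released in the tray, and the mug and spice jar look untouched.

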